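Ready the record-stall till for its float

ROBOT

A 7-joint arm with a two-finger parallel gripper is mounted at the origin on the work surface. World frame = base frame: x ahead of the robot, y to its left, z up, the work surface at z = 0. Lengths are in mm, angles in rad, forces in N, time in s.
With the tool pointing down it reaches from about 375 to 925 mm from the base axis. Payload 3.1 kg.
Tool frame: the origin (TCP) lies midway between the tips of the shut fingers; the grasp point (between the pads) lies 19 mm behind it; z points along the fingers, y is the line along which they close (so a half turn about z gives the same grasp; the last joint's range is limited). The gripper opens to 85 mm and grips with 20 to 120 N. Pads are 22 mm wide; open, the fingers measure 114 mm over their backs; the gripper's body (76 mm by 85 mm) begins 54 mm behind the grasp point. The pads swing forward as they close: fully open they stand 13 mm farther back than shut.
Start: joints at [1.158, 0.383, 0.044, 1.598, -0.018, 1.161, -0.05], TCP at [201.277, -618.054, 231.269] pointing down, gripper open.
Joint ranges: [-2.61, 2.61], [-0.41, 2.15], [-1.48, 1.57], [0, 2.5], [-1.57, 4.71], [0.05, 1.97], [-2.85, 2.85]. Speed limits (rad/s): [2.79, 2.79, 3.14, 3.14, 3.14, 3.14, 3.14].

INTERFACE

Orientations are given as a unit quaternion [x, y, z, w].
In Python, from bench import arm, viewer gives the robot as it stands.
- The arm moves only by the tool carry_out, never from a script. Its argument "steps" is one flat list of numbers, 6 for each row, row after row: the shift along the tool's x, y, z in m, then the turn, a rotation vector about the tool's x, y, z in rad. A call has 1 to 12 rows; each row shifts and turns the commanded pose from where the row before left it, along the tool's axes as they then stand; what a row does not reach is not made up. A row lasts 1/12 s, in which the tool goes at most 41.7 mm and 7.16 degrees, less where a joint would pass 70% of its speed; a pose out of reach is approached as far as the arm can. A call with a gripper value outside its range is refused whole. "gripper" is the opening, from 0 (shut) to 1 (fully open), set as the call begins (left out, the last holds). The fingers move at their own pace and stop on an object; "newtons" is the grip in N (left out, the last holds). Time passes only in rows, so rows that do not move let the fingers close. It gives the time, the measured TCP pose, the force, the opening and the grip force at its end, in the units of the state.
- arm.observe(): the state, without advancing time (a new reading comes with each control period).
- viewer.camera(name): name is "scene" or "top" or "wrist"; returns a dict with "image" (420x560x3 uint8, red, green, blue), "range_z" (420x560 float32, mm along the optical axis (not along the pixel's ray), 0 where there is no reading), "intrinsics" (3x3 intrinsics, pixels), "rvec" (rotation vector, rad) and "tvec" (3), from world to camera coordinates, as OpenCV has them. Camera axes: x right, y down, z forward; pixel columns grow to the right and rows downward; lengths in mm; the calibration is good to about 2 mm. The wrist camera is an equidistant fisheye: a pixel r from the principal point sees the ray r / f radians off the axis. A picture is of the moment at which its call begins.
- arm.finish_job(): hands the job in; it is judged then, once.
The state is a dict: "clock": time; "joint_pos": joint angles; "qd": joint speeds; "joint_torque": joint torques, N m; "position": TCP position; "tool_rot": TCP orientation; "wrist_force": force on the tool from outside, world axes, zero at the start; "torque": the same for the moment, N m; "gripper_width": finger opening in mm; "grip_force": force on a finger pad.
Only numpy, scipy, OpenCV 4.12 (cv2) and the standard library are available. Lean on these libraries where they do the work, as an engineer would, in place of code of your own. Each camera call takes 0.05 s, during which the arm holds its last target. There are 200 camera calls.

TASK

The till drawer is open for the morning float. First slide the loose coin tray straight back until its whole rear edge is butted flush against the note section, so no gap is left for coins to fall into; then lift the sprung clip over the one empty note bay all the way up to its stop and keep holding it there so that I can lay the notes in - the program finishes while the gripper is still holding the clip up. Leave the other note clips down, do not knock over the coin rolls standing in the tray, and leave the other things on the stall where they are.

Things in the scene. Friction and masses are not known exactly. Their poses are not given: they have to be found in the camera images.
- till: Fixed open cash drawer, dark steel, 410 mm wide. Origin on the table under the middle of the note section's front face; x points away from the drawer front, y left, z up. In front (x -180 to 0, y -201 to 201 mm) is the coin tray's well, floor 14 mm above the table, sides 64 and front panel 90 mm high. Behind the note section (from x 191 mm) is the steel housing, 100 mm high.
- empty_bay (a point): Floor centre of the empty note bay, second from the left of four bays side by side (101 mm apart) in the grey note section; fixed. The bay is 98 mm wide, 183 mm deep, floor 18 mm above the table, front wall top 55 mm, partition tops 50 mm. The other three hold notes. Each bay has the same black plastic clip, hinged at its rear end and sprung down.
- note_clip (a joint): Hinge of the clip over the empty bay, rad: 0 = down, at rest; grows as its front end is lifted; 1.30 = against its upper stop. The hinge line is parallel to the till's y. A spring pulls the clip down all the time, about 1 N at the tab when down and 2.5 N at the stop; it drops if let go.
- clip_hinge (a point): Point on the hinge line of that clip, in the middle of its width, 66 mm above the table; does not move.
- clip_tab (a point): Centre of the thumb tab at the front end of that clip: 18 mm wide (till's y), 10 mm thick, 26 mm high, standing up from the end of the flat arm (18 mm wide, 5 mm thick). Moves on a 112 mm arc about the hinge. Clip down: 109 mm in front of the hinge, 40 mm above the table, tab top at 53 mm. It can be pinched from above across its 18 mm, 40 mm free on either side.
- tray_mid_cup (a point): Middle of the floor (top face) of the empty middle cup of the loose coin tray; x towards its rear edge, y left. Grey plastic, 106 mm deep (x), 386 mm wide (y), 42 mm high, walls and floor 3 mm, about 0.5 kg; it slides easily (2 to 4 N). Five cups in a row, each 74 mm wide, 100 mm deep; the rear wall's inside face is 50 mm behind this point (+x).
- tray_rear_left (a point): Left rear corner of the coin tray, on the outside of its rear wall, half-way up (21 mm above the drawer floor). Flush when its till x is 0.
- tray_rear_right (a point): Right rear corner of the coin tray, likewise.
- coin_roll_a_mid (a point): Middle of a paper-wrapped coin roll, 27 mm across, 46 mm high, standing in the tray's second cup from the left.
- coin_roll_b_mid (a point): Middle of a paper-wrapped coin roll, 25 mm across, 46 mm high, standing in the tray's second cup from the right.
- clip_far_left (a joint): Hinge of the clip over the leftmost bay, rad, 0 = down on its notes; to be left alone.
- clip_right (a joint): Hinge of the clip over the bay second from the right, rad, 0 = down on its notes; to be left alone.
- clip_far_right (a joint): Hinge of the clip over the rightmost bay, rad, 0 = down on its notes; to be left alone.
- mug: White mug, 82 mm across, 95 mm high, on the table; origin under its centre. Bystander.
- brush: Record brush, 45 x 115 x 38 mm, on the table; origin under its centre. Bystander.
- cassette: Cassette in its case, 70 x 109 x 17 mm, flat on the table; origin under its centre. Bystander.
- single: Seven-inch record in its sleeve, 180 x 180 x 5 mm, flat on the table; origin under its centre. Bystander.
- stapler: Stapler, 38 x 135 x 42 mm, lying across on top of the till's housing, near its front edge; origin under its centre. Bystander.
- adaptor: Turned aluminium record adaptor, 38 mm across, 20 mm high, on the table; origin under its centre. Bystander.

How it is judged (in metres and radians):
On the way, in this order (a step that is already met when the one before it is completed fails the run):
1. the coin tray's rear edge is flush against the note section at both ends (within 3 mm) (x of each of tray_rear_left, tray_rear_right in the frame of till above -0.003 m and value of joint note_clip below 0.3 rad), for 0.2 s.
2. the clip over the empty bay is lifted to its stop (value of joint note_clip above 1.17 rad), for 0.2 s.
At the end, for the whole second after the job is handed in: The fingers hold the clip of the empty bay at its upper stop (joint above 1.17 of 1.30 rad, finger force on it above 0.5 N), the coin tray lies flat with both rear corners within 3 mm of the note section, and the other three clips are down (below 0.1 rad) (value of joint note_clip above 1.17 rad and contact force between the fingers and note_clip above 0.5 N and x of each of tray_rear_left, tray_rear_right in the frame of till above -0.003 m and z of each of tray_rear_left, tray_rear_right in the frame of till below 0.04 m and value of joint each of clip_far_left, clip_right, clip_far_right below 0.1 rad); the arm keeps its last pose, push and grip.
It fails at once if another note clip is lifted (over 0.25 rad) (value of joint any of clip_far_left, clip_right, clip_far_right above 0.25 rad).
It fails at once if a coin roll is knocked over (angle between any of coin_roll_a_mid, coin_roll_b_mid's own z axis and vertical above 0.6 rad).
It fails at once if a bystander is moved by more than 30 mm (distance of any of mug, brush, cassette, single, stapler, adaptor from where it was at the start of the episode above 0.03 m).
It also fails if it takes over 51 s, if anything falls off the work surface, if the arm or the gripper's body presses on something with over 40 N, if the wrist force passes 120 N, or if a joint passes its speed limit or range.

## Working session

There is one attempt and no reset: what is moved stays moved. The work goes in short steps, Python scripts to look and compute and a tool call to move; the robot and the scene stay as the last step left them, time stands still between calls to the robot, and variables do not carry over. Pictures are saved under pics/ and viewed, at most 10 in all, crops included, and the job is handed in when it is done.

Besides the shell and the picture viewer there is one more tool, called after "Emit:" as a command line: name --argument value ..., lists and objects as JSON in quotes. carry_out: Moves the arm, as the interface text tells. Its arguments: {"type":"object","properties":{"steps":{"type":"array","items":{"type":"number"}},"gripper":{"type":"number"},"newtons":{"type":"number"}},"required":["steps"]}

```bash
mkdir -p pics; cat > h.py <<'E'
import numpy as np, cv2
from bench import arm, viewer
def cam(n):
    c=viewer.camera(n); c['R']=cv2.Rodrigues(np.array(c['rvec'],float))[0]; c['t']=np.array(c['tvec'],float).ravel(); c['K']=np.array(c['intrinsics'],float); return c
def pts(c):  # pinhole: world xyz per pixel
    z=c['range_z'].astype(float); v,u=np.mgrid[:z.shape[0],:z.shape[1]]; K=c['K']
    p=np.stack([(u-K[0,2])/K[0,0]*z,(v-K[1,2])/K[1,1]*z,z],-1)
    w=(p-c['t'])@c['R']; w[z<=0]=np.nan; return w
def ray(c,u,v,h):
    d=c['R'].T@np.linalg.inv(c['K'])@np.array([u,v,1.]); o=-c['R'].T@c['t']; return o+d*(h-o[2])/d[2]
def save(c,n): cv2.imwrite('pics/'+n,cv2.cvtColor(c['image'],cv2.COLOR_RGB2BGR))
E
python3 - <<'E'
from h import *
print(arm.observe())
for n in('top','scene'):
    c=cam(n); save(c,n+'1.png'); print(n,c['K'].tolist(),(-c['R'].T@c['t']).round(),c['R'].round(3).tolist())
E
```

```text
{'clock': 0.0, 'joint_pos': array([ 1.15819364,  0.38385393,  0.04382981,  1.59961287, -0.01788853,
        1.16118028, -0.04990635]), 'qd': array([-5.65132892e-05, -7.18482250e-04, -3.85177993e-05, -3.90321262e-05,
       -3.49809360e-04,  2.31628553e-04,  1.84834358e-04]), 'joint_torque': array([-5.85436537e-04, -4.33457601e+01,  1.02438424e+00, -2.49508810e+01,
        1.05361885e-02,  1.14198794e-02,  3.70385195e-06]), 'position': array([ 200.95486063, -617.14958399,  229.85684393]), 'tool_rot': array([ 9.87630722e-01,  1.56792170e-01, -2.83833842e-04, -1.30042564e-03]), 'wrist_force': array([-0.73315561,  0.11224653,  0.34802475]), 'torque': array([-0.02451886,  0.0382553 , -0.04179504]), 'grip_force': 0.0, 'gripper_width': 85.5477299334141}
top [[400.7922442474953, 0.0, 289.11954155653297], [0.0, 400.7922442474953, 208.0561383781411], [0.0, 0.0, 1.0]] [ 332.   36. 1227.] [[0.019, -0.999, 0.03], [-0.985, -0.024, -0.171], [0.172, -0.027, -0.985]]
scene [[522.2856192781571, 0.0, 281.802224272166], [0.0, 522.2856192781571, 216.5552789690588], [0.0, 0.0, 1.0]] [1088. -684. 1172.] [[0.783, 0.622, 0.0], [0.479, -0.602, -0.639], [-0.398, 0.501, -0.769]]
```

View pics/top1.png

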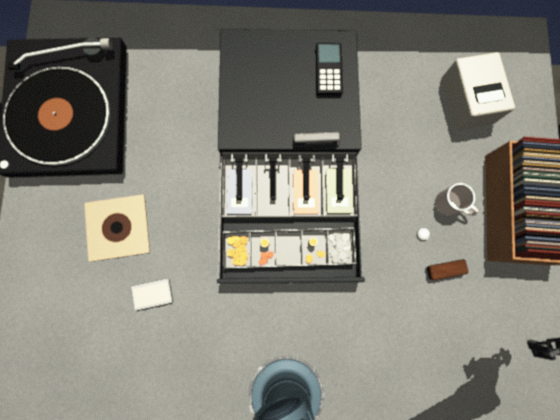

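View pics/scene1.png

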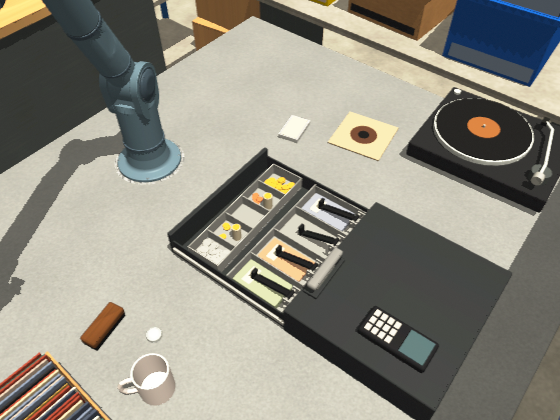

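Top view: the till is at centre, with the tray at rows 230-266 and the note section at rows 155-217. The empty bay's clip is at about (272,175), and the tray has a gap behind it. Now measuring from depth.

```bash
python3 - <<'E'
from h import *
c=cam('top'); w=pts(c); im=c['image']
cr=cv2.resize(im[138:288,212:366],None,fx=3.9,fy=3.9,interpolation=cv2.INTER_CUBIC); cv2.imwrite('pics/crop1.png',cv2.cvtColor(cr,cv2.COLOR_RGB2BGR))
z=w[...,2]; m=np.zeros(z.shape,np.uint8); m[20:160,205:370]=((z>90)&(z<112))[20:160,205:370]
m=cv2.morphologyEx(m,cv2.MORPH_OPEN,np.ones((5,5)))
P=w[m>0]; print('housing z',np.median(P[:,2])); r=cv2.minAreaRect(P[:,:2].astype(np.float32)); print(r, cv2.boxPoints(r).round(1).tolist())
# column profile along x at several columns
for u in (234,247,273,289,305,330,340):
    print(u,[(v,int(w[v,u,0]),int(w[v,u,1]),int(z[v,u])) for v in range(150,284,3)][0:1],' '.join(f"{v}:{w[v,u,0]:.0f}/{z[v,u]:.0f}" for v in range(150,286,2)))
print('front', ' '.join(f"{u}:{w[200,u,1]:.0f}/{z[200,u]:.0f}" for u in range(216,364,2)))
E
```

```text
housing z 98.97853452544227
((897.79345703125, 11.380462646484375), (392.3214111328125, 424.4649353027344), 1.4936935901641846) [[696.2000122070312, 218.39999389648438], [707.2000122070312, -205.89999389648438], [1099.4000244140625, -195.6999969482422], [1088.4000244140625, 228.6999969482422]]
234 [(150, 698, 169, 94)] 150:699/94 152:698/76 154:693/72 156:692/55 158:692/35 160:675/72 162:671/65 164:678/17 166:672/15 168:665/18 170:655/33 172:649/29 174:642/34 176:636/33 178:629/34 180:623/32 182:617/33 184:610/37 186:604/34 188:599/31 190:591/38 192:585/35 194:579/34 196:574/32 198:567/36 200:561/33 202:554/36 204:548/36 206:542/36 208:536/34 210:530/38 212:524/36 214:520/22 216:509/51 218:508/22 220:503/11 222:497/13 224:490/17 226:484/14 228:478/14 230:472/15 232:462/55 234:460/17 236:454/12 238:447/25 240:441/25 242:435/23 244:429/26 246:423/21 248:417/18 250:411/23 252:405/28 254:399/27 256:393/25 258:387/25 260:381/24 262:376/23 264:370/23 266:364/14 268:358/37 270:352/10 272:347/8 274:341/12 276:335/13 278:329/13 280:324/88 282:318/88 284:311/-4
247 [(150, 701, 132, 89)] 150:70
[... 4725 characters left out ...]
164/35 238:156/53 240:150/52 242:145/48 244:140/35 246:134/32 248:128/34 250:122/36 252:116/32 254:111/20 256:103/49 258:99/16 260:92/20 262:87/15 264:80/16 266:74/16 268:68/20 270:62/16 272:55/43 274:49/46 276:44/16 278:37/19 280:31/18 282:25/16 284:19/16 286:13/15 288:7/20 290:1/50 292:-6/16 294:-11/25 296:-17/30 298:-24/25 300:-30/31 302:-36/26 304:nan/nan 306:-47/45 308:-53/44 310:-60/29 312:-66/30 314:-72/31 316:-78/31 318:-85/27 320:-92/19 322:-97/24 324:-104/18 326:-111/17 328:-114/41 330:-120/37 332:-126/41 334:-132/41 336:-138/41 338:-143/49 340:-148/53 342:-155/47 344:-162/42 346:-169/40 348:-175/40 350:-181/40 352:-187/40 354:-197/20 356:-198/46 358:-200/63 360:-220/-2 362:-226/-2
```

View pics/crop1.png

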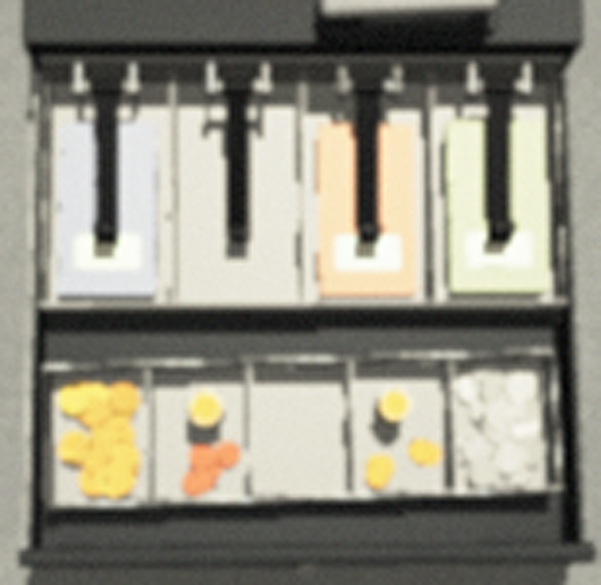

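The crop shows the empty bay's clip tab at about (237,243), the middle cup between walls at x≈248 and 350, and the tray slightly skewed. I'll compute the till frame, the cup centre and the tab, then the shift in tool axes.

```bash
cat >> h.py <<'E'
from scipy.spatial.transform import Rotation as Ro
YAW=np.radians(1.47); DOWN=Ro.from_euler('z',YAW)*Ro.from_euler('x',np.pi)
TO=np.array([510.8,1.5,0])
def till(p): return Ro.from_euler('z',-YAW).apply(np.asarray(p,float)-TO)
def world(p): return Ro.from_euler('z',YAW).apply(np.asarray(p,float))+TO
def to(p):
    s=arm.observe(); R=Ro.from_quat(s['tool_rot']); print('t',s['clock'],'now',np.round(s['position'],1),'till',till(s['position']).round(1),'turn',(R.inv()*DOWN).as_rotvec().round(4),'shift(aligned axes) mm',DOWN.inv().apply(np.asarray(p)-s['position']).round(1),'F',np.round(s['wrist_force'],1),s['gripper_width'])
E
python3 - <<'E'
from h import *
c=cam('top'); f=lambda x,y,h:ray(c,212+x/3.9,138+y/3.9,h).round(1)
for n,a in dict(cupL=(248,362,56),cupR=(350,362,56),cupLf=(248,492,56),cupRf=(350,492,56),floor=(298,437,17),tabtop=(237,243,50),tabtopclip2=(366,235,55),wallL=(40,310,55),wallR=(563,305,55),rearL=(46,365,56),rearR=(553,352,56),frontpan=(300,556,90)).items():
    p=f(*a); print(n,p,'till',till(p).round(1))
to(world([-95,0,150]))
E
```

```text
cupL [467.6  42.2  56. ] till [-42.1  41.8  56. ]
cupR [469.3 -34.6  56. ] till [-42.4 -35.   56. ]
cupLf [370.7  39.9  56. ] till [-139.1   42.    56. ]
cupRf [372.2 -35.9  56. ] till [-139.5  -33.8   56. ]
floor [414.8   2.5  17. ] till [-95.9   3.5  17. ]
tabtop [559.7  53.   50. ] till [50.2 50.2 50. ]
tabtopclip2 [567.5 -45.6  55. ] till [ 55.5 -48.5  55. ]
wallL [503.6 200.1  55. ] till [ -2.1 198.7  55. ]
wallR [ 516.8 -196.8   55. ] till [   0.9 -198.4   55. ]
rearL [462.  193.5  56. ] till [-43.9 193.2  56. ]
rearR [ 480.4 -188.6   56. ] till [ -35.3 -189.3   56. ]
frontpan [324.9   1.4  90. ] till [-185.8    4.7   90. ]
t 0.2 now [ 201.1 -617.5  230.4] till [-325.5 -610.8  230.4] turn [-0.0017  0.0004  0.2892] shift(aligned axes) mm [ 230.5 -610.8   80.4] F [ 1.3 -0.7 -0.6] 85.41538214324233
```

Emit:
carry_out --steps '[0,0,0,0,0,0.0964,0,0,0,0,0,0.0964,0,0,0,0,0,0.0964,0.016,-0.038,0,0,0,0,0.016,-0.038,0,0,0,0,0.016,-0.038,0,0,0,0,0.016,-0.038,0,0,0,0,0.016,-0.038,0,0,0,0,0.016,-0.038,0,0,0,0,0.016,-0.038,0,0,0,0,0.016,-0.038,0,0,0,0,0.016,-0.038,0,0,0,0]' --gripper 0 --newtons 40

```text
clock: 1.2
position: [336.6, -270.5, 231.3]
tool_rot: [1.0, 0.013, 0.0, 0.0]
wrist_force: [1.5, -0.6, 0.1]
gripper_width: 0.3
grip_force: 0.0
```

Emit:
carry_out --steps '[0.011,-0.034,0,0,0,0,0.011,-0.034,0,0,0,0,0.011,-0.034,0,0,0,0,0.011,-0.034,0,0,0,0,0.011,-0.034,0.01,0,0,0,0.011,-0.034,0.02,0,0,0,0.011,-0.034,0.02,0,0,0,0.011,-0.034,0.02,0,0,0,0,0,0,0,0,0,0,0,0,0,0,0]'

```text
clock: 2.03
position: [416.5, 4.0, 160.2]
tool_rot: [1.0, 0.016, -0.001, -0.001]
wrist_force: [0.6, -0.9, -0.3]
gripper_width: 0.0
grip_force: 0.0
```

```bash
python3 - <<'E'
from h import *
to(world([-90,3,24])); c=cam('wrist'); save(c,'w1.png')
E
```

```text
t 2.0333 now [416.5   4.  160.2] till [-94.2   5.  160.2] turn [-0.001  0.003  0.006] shift(aligned axes) mm [  4.2   2.  136.2] F [ 0.6 -0.9 -0.3] 0.008105484389026333
```

View pics/w1.png

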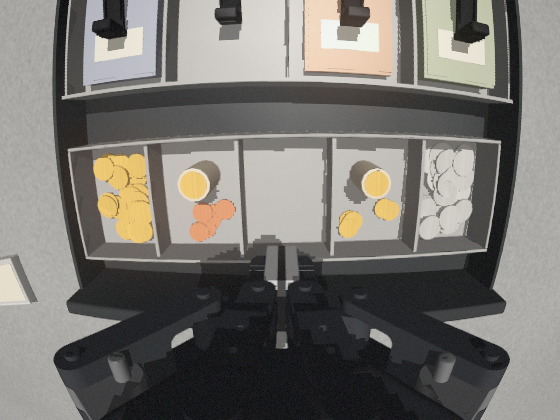

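The wrist view shows the shut fingers at (282,265) centred on the empty middle cup at (285,190). The roll tops are at (194,184) and (375,183), well clear of the gripper. Descending.

Emit:
carry_out --steps '[0.002,0.001,0.02,0,0,0.003,0.002,0.001,0.02,0,0,0.003,0,0,0.02,0,0,0,0,0,0.02,0,0,0,0,0,0.018,0,0,0,0,0,0.018,0,0,0,0,0,0.012,0,0,0,0,0,0.008,0,0,0,0,0,0,0,0,0]'

```text
clock: 2.83
position: [420.5, -2.0, 24.4]
tool_rot: [1.0, 0.008, -0.001, 0.0]
wrist_force: [-0.9, 0.6, -0.3]
gripper_width: 0.1
grip_force: 0.0
```

```bash
python3 - <<'E'
from h import *
to(world([-14,3,24]))
E
```

```text
t 2.8333 now [420.5  -2.   24.4] till [-90.3  -1.1  24.4] turn [ 0.0007  0.0024 -0.0089] shift(aligned axes) mm [76.3 -4.1  0.4] F [-0.9  0.6 -0.3] 0.14771841037487163
```

Emit:
carry_out --steps '[0.008,-0.001,0,0,0,0,0.008,-0.001,0,0,0,0,0.006,-0.001,0,0,0,0,0.004,-0.001,0,0,0,0,0.002,0,0,0,0,0,0.002,0,0,0,0,0,0.002,0,0,0,0,0,0.002,0,0,0,0,0,0.002,0,0,0,0,0,0.002,0,0,0,0,0,0.002,0,0,0,0,0,0.002,0,0,0,0,0]'

```text
clock: 3.83
position: [460.3, 4.4, 24.5]
tool_rot: [1.0, 0.01, -0.003, 0.001]
wrist_force: [-6.1, 0.4, 3.0]
gripper_width: -0.4
grip_force: 2.6
```

Emit:
carry_out --steps '[0.002,0,0,0,0,0,0.002,0,0,0,0,0,0.002,0,0,0,0,0,0.002,0,0,0,0,0,0.002,0,0,0,0,0,0.002,0,0,0,0,0,0.002,0,0,0,0,0,0.002,0,0,0,0,0,0.002,0,0,0,0,0,0.002,0,0,0,0,0]'

```text
clock: 4.67
position: [480.4, 4.7, 24.5]
tool_rot: [1.0, 0.01, -0.003, 0.001]
wrist_force: [-4.7, -0.2, 4.1]
gripper_width: 0.3
grip_force: 2.6
```

```bash
python3 - <<'E'
from h import *
to(world([-14,3,24]))
E
```

```text
t 4.6667 now [480.4   4.7  24.5] till [-30.3   4.   24.5] turn [ 0.001   0.0062 -0.0059] shift(aligned axes) mm [16.3  1.   0.5] F [-4.7 -0.2  4.1] 0.2646333504367581
```

Emit:
carry_out --steps '[0.0015,0,0,0,0,0,0.0015,0,0,0,0,0,0.0015,0,0,0,0,0,0.0015,0,0,0,0,0,0.0015,0,0,0,0,0,0.0015,0,0,0,0,0,0.0015,0,0,0,0,0,0.0015,0,0,0,0,0]'

```text
clock: 5.33
position: [495.5, 5.2, 25.1]
tool_rot: [1.0, 0.01, -0.0, -0.0]
wrist_force: [-2.8, -1.6, -1.5]
gripper_width: 0.2
grip_force: 1.4
```

```bash
python3 - <<'E'
from h import *
to(world([-14,3,24])); c=cam('wrist'); cv2.imwrite('pics/w2.png',cv2.cvtColor(c['image'],cv2.COLOR_RGB2BGR))
E
```

```text
t 5.3333 now [495.5   5.2  25.1] till [-15.2   4.1  25.1] turn [-0.0001  0.0002 -0.006 ] shift(aligned axes) mm [1.2 1.1 1.1] F [-2.8 -1.6 -1.5] 0.1736005867936481
```

View pics/w2.png

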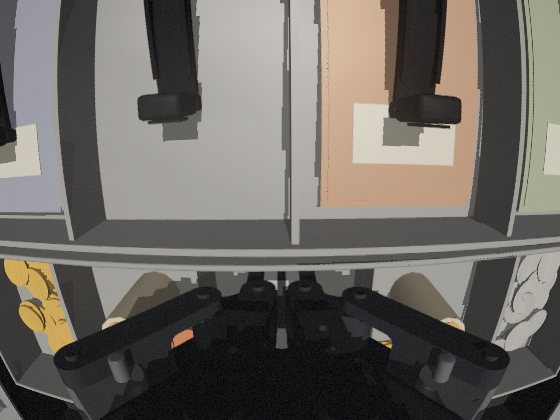

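The tray's rear wall (row 262) is almost on the note section's front wall (row 248), and both rolls are standing. I'll keep pressing gently until the force rises.

Emit:
carry_out --steps '[0.001,0,0,0,0,0,0.001,0,0,0,0,0,0.001,0,0,0,0,0]'

```text
clock: 5.63
position: [498.3, 5.3, 25.3]
tool_rot: [1.0, 0.01, -0.0, 0.0]
wrist_force: [-3.4, 1.0, -0.2]
gripper_width: -0.2
grip_force: 2.0
```

Emit:
carry_out --steps '[0.001,0,0,0,0,0,0.001,0,0,0,0,0]'

```text
clock: 5.8
position: [498.8, 5.3, 25.3]
tool_rot: [1.0, 0.01, -0.002, 0.0]
wrist_force: [-9.4, -0.7, 6.5]
gripper_width: 0.1
grip_force: 4.4
```

Emit:
carry_out --steps '[0.001,0,0,0,0,0,0.001,0,0,0,0,0]'

```text
clock: 5.97
position: [498.7, 5.3, 25.1]
tool_rot: [1.0, 0.01, -0.004, 0.001]
wrist_force: [-11.9, 0.6, 8.3]
gripper_width: -0.1
grip_force: 6.0
```

Emit:
carry_out --steps '[0.0015,0,0,0,0,0,0.0015,0,0,0,0,0,0,0,0,0,0,0,0,0,0,0,0,0,0,0,0,0,0,0]'

```text
clock: 6.38
position: [498.6, 5.3, 24.4]
tool_rot: [1.0, 0.01, -0.007, 0.001]
wrist_force: [-14.8, -0.5, 10.2]
gripper_width: 0.1
grip_force: 7.5
```

Emit:
carry_out --steps '[-0.006,0,0,0,0,0,-0.01,0,0,0,0,0,0,0,-0.02,0,0,0,0,0,-0.03,0,0,0,0,0,-0.03,0,0,0,0,0,-0.03,0,0,0,-0.02,0,-0.03,0,0,0,-0.02,0,0,0,0,0,0,0,0,0,0,0]' --gripper 0.53

```text
clock: 7.13
position: [449.8, 4.4, 168.0]
tool_rot: [1.0, 0.01, 0.003, 0.001]
wrist_force: [-0.7, -0.1, -0.7]
gripper_width: 45.4
grip_force: 0.0
```

```bash
python3 - <<'E'
from h import *
to(world([55,50.5,26])); c=cam('wrist'); save(c,'w3.png'); print(c['K'].tolist(),(-c['R'].T@c['t']).round(1))
E
```

```text
t 7.1333 now [449.8   4.4 168. ] till [-60.9   4.4 168. ] turn [ 0.0025 -0.0065 -0.0056] shift(aligned axes) mm [115.9 -46.1 142. ] F [-0.7 -0.1 -0.7] 45.38179671348893
[[325.19226210127806, 0.0, 281.1399750798585], [0.0, 325.19226210127806, 206.35203214693138], [0.0, 0.0, 1.0]] [517.1   5.4 310.3]
```

View pics/w3.png

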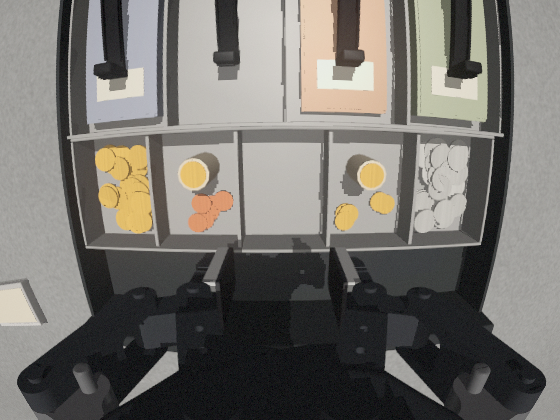

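The tray is flush across its whole width (joint line at row 130, from x=70 to 500), and both rolls stand. The empty bay's tab is at about (228,57). Measuring it from depth.

```bash
cat >> h.py <<'E'
def wpts(c,u,v):
    K=c['K']; a=(u-K[0,2])/K[0,0]; b=(v-K[1,2])/K[1,1]; th=np.hypot(a,b); s=np.tan(th)/th
    z=c['range_z'][v,u].astype(float); p=np.stack([a*s*z,b*s*z,z],-1); return (p-c['t'])@c['R']
E
python3 - <<'E'
from h import *
c=cam('wrist')
v,u=np.mgrid[0:75,205:252]; w=wpts(c,u,v); dark=c['image'][0:75,205:252].max(-1)<60
for r in range(30,72,3):
    k=dark[r]&(c['range_z'][r,205:252]>0)
    if k.sum()>3: p=till(w[r][k]); print(r,u[r][k].min(),u[r][k].max(),'x %.1f y %.1f..%.1f z %.1f'%(np.median(p[:,0]),p[:,1].min(),p[:,1].max(),np.median(p[:,2])))
for uu in (80,150,240,330,420,490):
    q=[till(wpts(c,np.array([uu]),np.array([r]))[0]).round(0).tolist() for r in range(120,142,3)]; print(uu,q)
E
```

```text
30 216 236 x 85.6 y 39.7..56.1 z 36.3
33 217 236 x 83.2 y 39.8..55.7 z 35.2
36 217 237 x 80.6 y 39.3..55.8 z 34.2
39 217 237 x 78.2 y 39.6..55.7 z 33.5
42 217 237 x 75.6 y 39.5..56.0 z 32.2
45 218 237 x 73.1 y 39.6..55.3 z 31.0
48 218 237 x 70.8 y 40.0..56.3 z 29.7
51 218 234 x 63.7 y 40.0..52.3 z 50.6
57 234 238 x 60.8 y 39.0..39.7 z 36.8
60 213 237 x 56.9 y 39.4..56.6 z 43.8
63 216 238 x 54.8 y 39.6..53.9 z 43.3
66 219 224 x 53.0 y 49.3..53.4 z 39.9
80 [[18.0, 197.0, 31.0], [15.0, 197.0, 31.0], [12.0, 196.0, 32.0], [10.0, 196.0, 33.0], [7.0, 196.0, 33.0], [4.0, 181.0, 54.0], [1.0, 182.0, 54.0], [-1.0, 182.0, 54.0]]
150 [[11.0, 125.0, 17.0], [9.0, 126.0, 16.0], [6.0, 126.0, 17.0], [3.0, 110.0, 54.0], [1.0, 109.0, 56.0], [-2.0, 115.0, 44.0], [-4.0, 115.0, 43.0], [-7.0, 116.0, 42.0]]
240 [[7.0, 39.0, 17.0], [5.0, 35.0, 55.0], [2.0, 35.0, 54.0], [-0.0, 35.0, 56.0], [-3.0, 38.0, 29.0], [-6.0, 38.0, 29.0], [-9.0, 39.0, 24.0], [-12.0, 39.0, 24.0]]
330 [[7.0, -41.0, 18.0], [4.0, -36.0, 54.0], [2.0, -35.0, 55.0], [-0.0, -35.0, 55.0], [-3.0, -36.0, 49.0], [-5.0, -36.0, 50.0], [-8.0, -36.0, 50.0], [-10.0, -36.0, 50.0]]
420 [[11.0, -128.0, 18.0], [8.0, -129.0, 17.0], [5.0, -119.0, 39.0], [3.0, -113.0, 52.0], [0.0, -112.0, 55.0], [-3.0, -115.0, 48.0], [-5.0, -115.0, 49.0], [-9.0, -130.0, 17.0]]
490 [[17.0, -200.0, 34.0], [14.0, -200.0, 34.0], [11.0, -201.0, 34.0], [8.0, -200.0, 35.0], [5.0, -201.0, 34.0], [3.0, -186.0, 54.0], [0.0, -185.0, 56.0], [-3.0, -189.0, 51.0]]
```

Emit:
carry_out --steps '[0.02,-0.008,0,0,0,0,0.02,-0.008,0,0,0,0,0.02,-0.008,0,0,0,0,0.02,-0.008,0,0,0,0,0.02,-0.008,0.02,0,0,0,0.02,-0.004,0.03,0,0,0,0,0,0.03,0,0,0,0,0,0,0,0,0,0,0,0,0,0,0]'

```text
clock: 7.98
position: [567.1, 50.7, 82.5]
tool_rot: [1.0, 0.01, -0.003, -0.0]
wrist_force: [-0.6, -0.1, 1.2]
gripper_width: 45.0
grip_force: 0.0
```

```bash
python3 - <<'E'
from h import *
to(world([59,48.5,27])); c=cam('wrist'); save(c,'w4.png')
E
```

```text
t 7.9833 now [567.1  50.7  82.5] till [57.5 47.7 82.5] turn [-0.0008  0.0054 -0.0059] shift(aligned axes) mm [ 1.5 -0.8 55.5] F [-0.6 -0.1  1.2] 45.01046765420755
```

View pics/w4.png

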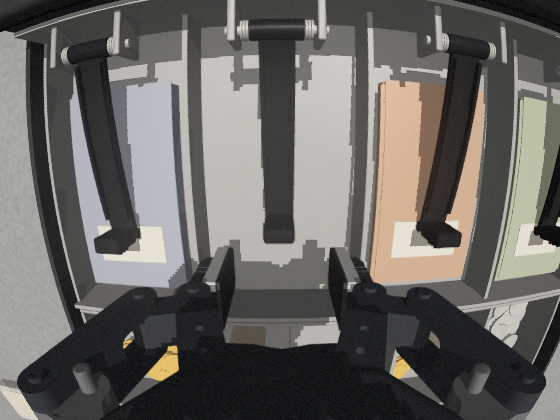

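The finger midpoint (281) is in line with the tab at (279,232), so I'll go down and close.

Emit:
carry_out --steps '[0.0015,0,0.015,0,0,0,0,0,0.015,0,0,0,0,0,0.012,0,0,0,0,0,0.008,0,0,0,0,0,0.005,0,0,0,0,0,0,0,0,0]'

```text
clock: 8.53
position: [569.3, 50.5, 29.4]
tool_rot: [1.0, 0.01, -0.001, 0.0]
wrist_force: [-0.4, -1.1, -0.3]
gripper_width: 45.0
grip_force: 0.0
```

Emit:
carry_out --steps '[0,0,0,0,0,0,0,0,0,0,0,0,0,0,0,0,0,0,0,0,0,0,0,0,0,0,0,0,0,0,0,0,0,0,0,0]' --gripper 0 --newtons 40

```text
clock: 9.03
position: [570.8, 52.1, 31.1]
tool_rot: [1.0, 0.01, 0.001, -0.001]
wrist_force: [-0.1, 3.9, 2.5]
gripper_width: 16.7
grip_force: 42.3
```

```bash
python3 - <<'E'
from h import *
to(world([59,48.5,27])); c=cam('wrist'); save(c,'w5.png')
# arc rows: grip point at hinge-relative (-109,-20)->step angles, tool axes x,z(down)
r=np.array([-109.,-20.]); 
A=np.linspace(0,1.32,23)
P=np.array([[r[0]*np.cos(a)-r[1]*-np.sin(a), 0] for a in A])
x=r[0]*np.cos(A)+ -r[1]*-np.sin(A)*-1*-1; 
rad=np.hypot(*r); b=np.arctan2(-20,109)+A; X=-rad*np.cos(b); Z=rad*np.sin(b)
print(np.stack([np.diff(X),-np.diff(Z)],1).round(1).tolist())
E
```

```text
t 9.0333 now [570.8  52.1  31.1] till [61.2 49.1 31.1] turn [-0.0015 -0.0019 -0.0052] shift(aligned axes) mm [-2.2  0.6  4.1] F [-0.1  3.9  2.5] 16.723902096025714
[[-1.0, -6.6], [-0.6, -6.6], [-0.2, -6.6], [0.2, -6.6], [0.6, -6.6], [1.0, -6.6], [1.4, -6.5], [1.8, -6.4], [2.1, -6.3], [2.5, -6.2], [2.9, -6.0], [3.2, -5.8], [3.6, -5.6], [3.9, -5.4], [4.2, -5.1], [4.5, -4.9], [4.8, -4.6], [5.1, -4.3], [5.3, -4.0], [5.6, -3.7], [5.8, -3.3], [6.0, -3.0]]
```

View pics/w5.png

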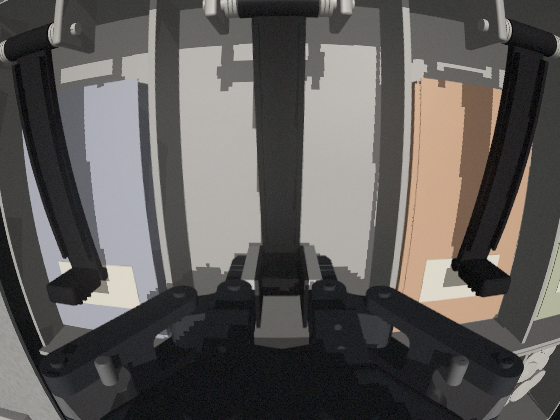

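The tab is pinched between the pads (opening 16.7 mm, grip 42 N, at about (280,290)). Lifting along the arc.

Emit:
carry_out --steps '[-0.001,0,-0.0066,0,0,0,-0.0006,0,-0.0066,0,0,0,-0.0002,0,-0.0066,0,0,0,0.0002,0,-0.0066,0,0,0,0.0006,0,-0.0066,0,0,0,0.001,0,-0.0066,0,0,0,0.0014,0,-0.0065,0,0,0]'

```text
clock: 9.67
position: [571.2, 52.1, 76.1]
tool_rot: [1.0, 0.01, 0.0, -0.001]
wrist_force: [2.5, 5.5, -5.2]
gripper_width: 17.0
grip_force: 40.2
```

Emit:
carry_out --steps '[0.0018,0,-0.0064,0,0,0,0.0021,0,-0.0063,0,0,0,0.0025,0,-0.0062,0,0,0,0.0029,0,-0.006,0,0,0,0.0032,0,-0.0058,0,0,0,0.0036,0,-0.0056,0,0,0,0.0039,0,-0.0054,0,0,0]'

```text
clock: 10.25
position: [589.0, 52.5, 116.8]
tool_rot: [1.0, 0.01, -0.003, -0.001]
wrist_force: [-1.1, 5.2, -6.2]
gripper_width: 16.8
grip_force: 39.1
```

```bash
python3 - <<'E'
from h import *
to(world([59,48.5,27])); c=cam('wrist'); save(c,'w6.png')
E
```

```text
t 10.25 now [589.   52.5 116.8] till [ 79.4  49.  116.8] turn [-0.0016  0.0053 -0.0048] shift(aligned axes) mm [-20.4   0.5  89.8] F [-1.1  5.2 -6.2] 16.768641657862947
```

View pics/w6.png

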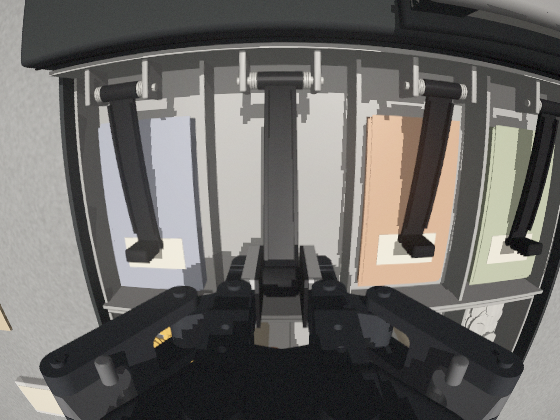

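The clip is coming up in the fingers (tab at (281,280)) and the other clips are down. Continuing to the stop.

Emit:
carry_out --steps '[0.0042,0,-0.0051,0,0,0,0.0045,0,-0.0049,0,0,0,0.0048,0,-0.0046,0,0,0,0.0051,0,-0.0043,0,0,0,0.0053,0,-0.004,0,0,0,0.0056,0,-0.0037,0,0,0]'

```text
clock: 10.8
position: [616.5, 53.2, 143.0]
tool_rot: [1.0, 0.01, -0.005, -0.0]
wrist_force: [-4.0, 4.2, -1.4]
gripper_width: 17.0
grip_force: 39.2
```

Emit:
carry_out --steps '[0.0058,0,-0.0033,0,0,0,0.006,0,-0.003,0,0,0]'

```text
clock: 10.97
position: [628.1, 53.5, 149.7]
tool_rot: [1.0, 0.011, -0.005, -0.0]
wrist_force: [-6.7, 5.0, 0.8]
gripper_width: 16.4
grip_force: 39.0
```

```bash
python3 - <<'E'
from h import *
to(world([59,48.5,27]))
s=arm.observe(); p=till(s['position']); g=p[[0,2]]+[0,19]; h=np.array([168,66]); d=g-h
print('rad',np.hypot(*d),'lift',np.arctan2(d[1],-d[0])-np.arctan2(-17,107.))
E
```

```text
t 10.9667 now [628.1  53.5 149.7] till [118.6  49.  149.7] turn [-0.0008  0.0107 -0.0046] shift(aligned axes) mm [-59.6   0.5 122.7] F [-6.7  5.   0.8] 16.374525468295342
rad 113.92951161818156 lift 1.2800949008206293
```

Emit:
carry_out --steps '[0.003,0,-0.0013,0,0,0,0.003,0,-0.0012,0,0,0,0,0,0,0,0,0,0,0,0,0,0,0]'

```text
clock: 11.3
position: [634.8, 53.7, 152.7]
tool_rot: [1.0, 0.011, -0.004, -0.0]
wrist_force: [-5.9, 4.2, 1.6]
gripper_width: 16.8
grip_force: 39.0
```

```bash
python3 - <<'E'
from h import *
s=arm.observe(); p=till(s['position']); d=p[[0,2]]+[0,19]-np.array([168,66])
print(p.round(1),s['wrist_force'].round(1),'lift',np.arctan2(d[1],-d[0])-np.arctan2(-17,107.),'rad',np.hypot(*d))
c=cam('scene'); cr=cv2.resize(c['image'][110:330,180:420],None,fx=2.7,fy=2.7); cv2.imwrite('pics/s2.png',cv2.cvtColor(cr,cv2.COLOR_RGB2BGR))
E
```

```text
[125.3  49.  152.7] [-5.9  4.2  1.6] lift 1.3447637341804808 rad 113.96395332356146
```

View pics/s2.png

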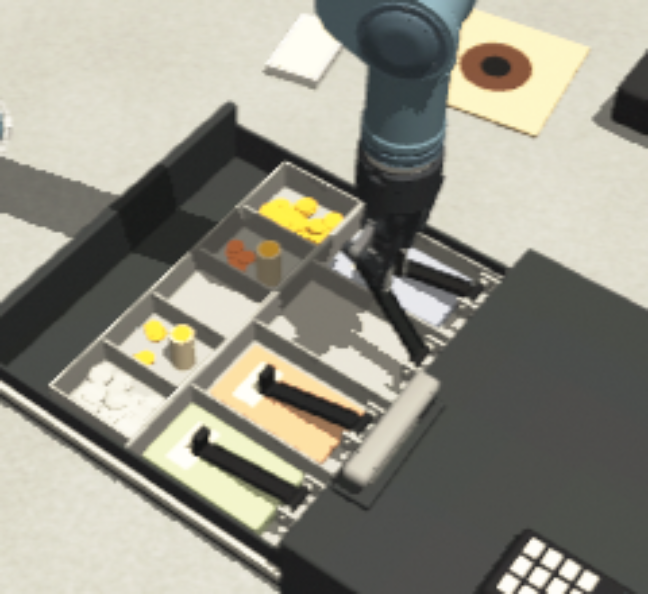

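The clip is raised in the gripper (arm from (365,255) to (420,350)), the tray is flush, the rolls stand and the other clips are down. I'll press on in small steps until the stop is felt.

Emit:
carry_out --steps '[0.0027,0,-0.0011,0,0,0,0.0027,0,-0.001,0,0,0,0,0,0,0,0,0]'

```text
clock: 11.6
position: [639.0, 53.9, 154.4]
tool_rot: [1.0, 0.011, -0.006, -0.0]
wrist_force: [-7.1, 4.4, 2.2]
gripper_width: 16.8
grip_force: 39.3
```

Emit:
carry_out --steps '[0.002,0,-0.0007,0,0,0,0.002,0,-0.0006,0,0,0,0,0,0,0,0,0]'

```text
clock: 11.85
position: [639.4, 53.9, 154.6]
tool_rot: [1.0, 0.011, -0.01, 0.0]
wrist_force: [-13.7, 3.5, 4.8]
gripper_width: 16.6
grip_force: 39.3
```

The tool has stalled and the force has jumped, so the clip is at its stop. A short hold, then hand in.

Emit:
carry_out --steps '[0,0,0,0,0,0,0,0,0,0,0,0,0,0,0,0,0,0,0,0,0,0,0,0]'

```text
clock: 12.18
position: [639.5, 53.9, 154.6]
tool_rot: [1.0, 0.011, -0.01, 0.0]
wrist_force: [-13.6, 4.3, 3.1]
gripper_width: 16.2
grip_force: 39.3
```

```bash
python3 -c "
from h import *
print(arm.observe()['position']); print(arm.finish_job())"
```

```text
[639.48136834  53.89566008 154.59166348]
the job is handed in; nothing more can be done
None
```

The coin tray is pushed flush against the note section, and the gripper is holding the empty bay's clip up at its stop. In the last views the coin rolls were standing and the other clips were down. I handed the job in at about 12 s; no verdict came back.

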